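# Set out the station tray for a gel run

### The arm

A 6-joint arm with a two-finger parallel gripper is mounted at the origin on a cart in front of the work surface, level with it; the furniture and walls round the work are solid. World frame = base frame: x ahead of the robot, y to its left, z up, the work surface at z = 0. Lengths are in mm, angles in rad, forces in N, time in s.
With the tool pointing down it reaches from about 300 to 1000 mm from the base axis. Payload 5.1 kg.
Tool frame: the origin (TCP) lies at the very end of the fingers, on their centre line; the grasp point (between the pads) lies 19 mm behind it; y points along the fingers, x is the direction in which the jaws open and shut, and the axes are right-handed (so a half turn about y gives the same grasp; the last joint's range is limited). The gripper opens to 95 mm and grips with 3 to 60 N. Pads are 20 mm wide; open, the fingers measure 119 mm over their backs; the gripper's body (75 mm by 180 mm) begins 59 mm behind the grasp point.
Start: joints at [1.034, 0.124, 1.65, -0, 1.367, -0.083], TCP at [284.968, 584.19, 214.656] pointing down, gripper open.
Joint ranges: [-2.61, 2.61], [-1.02, 2.33], [0.03, 2.71], [-1.35, 4.49], [0.32, 2.68], [-2.91, 2.91]. Speed limits (rad/s): [2.57, 2.57, 3.14, 3.14, 3.14, 3.14].

### API

Orientations are given as a unit quaternion [x, y, z, w].
In Python, from station import robot, ik, viewer, ticket, spotter gives the robot as it stands. Calls block until the motion is done:
- robot.move_pose(position, orientation): joint-space move of the TCP to a pose.
- robot.move_l(position, attitude=None, rate=150, force_limit=None): straight line of the TCP; attitude=None keeps the orientation; rate is the mean speed in mm/s. With force_limit (N) it stops when the force on the tool has changed by that much, and returns True; else False.
- robot.move_j(angles): joint-space move.
- robot.let_go() and robot.grasp(grip_force=None): open the fingers fully, or close them until they stop; grip_force is the grip in N (None keeps the last).
- robot.wait(seconds).
- ik(position, orientation): joint angles nearest the present ones, or None.
- viewer.read_camera(name): name is "scene" or "top" or "wrist"; returns a dict with "color" (480x640x3 uint8, red, green, blue), "range_z" (480x640 float32, mm along the optical axis (not along the pixel's ray), 0 where there is no reading), "fx", "fy", "cx", "cy" (pixels), "extrinsics" (4x4, takes a point from camera to world coordinates). Camera axes: x right, y down, z forward; pixel columns grow to the right and rows downward; lengths in mm; the calibration is good to about 2 mm. The wrist camera is an equidistant fisheye: a pixel r from the principal point sees the ray r / f radians off the axis. A picture is of the moment at which its call begins.
A pose or a line that the arm cannot do raises robot.Unreachable and nothing moves.
- ticket.job_done(): hands the job in, once; it reports no verdict.
Trained networks look in the newest picture that a camera, given by its name, has taken for a name from the list of things; names that differ only in an ending like _2 or _b are one class to them, and where a whole thing is asked for, a point or a joint stands for the part that bears it (a point fixed in the world has none). Each returns a list of dicts, best first, with "p" (0 to 1); they miss things now and then, are a little off and sometimes report something else, mostly with a low value. They report only what shows in the picture. A call takes as long as a camera call. They do not tell look-alikes from the thing itself.
- spotter.find_in(target, camera): "at" ([x, y, z] in mm, in the coordinates of the camera as it stood for that picture, good to about 4 mm: the middle of the surface that is visible of it).
- spotter.silhouettes(target, camera): "region" (480x640 bool, what is visible of it).
Readings, each from a call of its own:
- robot.read_time(): time.
- robot.read_qpos(): joint angles.
- robot.read_joint_vel(): joint speeds.
- robot.read_effort(): joint torques, N m.
- robot.read_ee_pos(): TCP position.
- robot.read_eef_rot(): TCP orientation.
- robot.read_force(): force on the tool from outside, world axes, zero at the start.
- robot.read_wrist_torque(): the same for the moment, N m.
- robot.read_finger_gap(): opening from 0.0 (shut) to 1.0 (fully open).
Only numpy, scipy, OpenCV 4.12 (cv2) and the standard library are available. Lean on these libraries where they do the work, as an engineer would, in place of code of your own. Each camera call takes 0.05 s, during which the arm holds its last target.

### The job

Set out the white five-pocket tray for the next gel run. Stand the empty beaker that is out near the tray in the middle pocket, between the yellow tube rack and the black slide box, and stand the brown bottle upright inside the beaker; stand the wide blue-capped bottle in the end pocket next to the yellow rack and the small slim capped bottle in the end pocket next to the black slide box. Leave the rack and the slide box standing in their pockets.

Things in the scene. Friction and masses are not known exactly. Their poses are not given: they have to be found in the camera images.
- tray: White tray fixed to the worktop, 100 x 348 x 10 mm. Origin: centre of underside; x away from the robot, y along its row of five pockets (left), z up. Pockets at x = 0, 6 mm deep, floor 4 mm above the worktop: middle (y = 0) and ends (y = +136, -136 mm) 66 x 66 mm, empty at the start; those at y = +68 and -68 mm, 90 (x) by 58 mm, hold the rack and the slide box, either way round.
- rack: Yellow microtube rack with a grid of holes in its top, 80 x 52 x 52 mm, loose, 0.25 kg, standing in one of the tray pockets at y = +-68 mm, its long side across the tray. Origin: centre of its underside; own x along its long side, z up. Stays where it is. Any yellow rack outside the tray is not meant.
- slide_box: Black slide box with white slides in its open top, 85 x 34 x 50 mm, loose, 0.3 kg, standing in the other tray pocket at y = +-68 mm, its long side across the tray. Origin: centre of its underside; own x along its long side, z up. Stays where it is.
- beaker: Clear plastic beaker, loose, 0.05 kg, 69 mm high, 61 mm across the rim, 52 mm at the foot; inside about 45 mm across at the bottom, 56 mm at the rim; inner floor 3 mm above its underside. Origin: centre of its underside, z up. Starts upright; it and the three bottles share, in any order, three places behind the tray and one right of it (the high white bench is near). Bears 25 N at mid height.
- brown_bottle: Slim brown bottle with a narrow tan cap, loose, about 0.12 kg: 39 mm in diameter, 105 mm high; cap 27 mm in diameter, from 84 mm up to the top. Origin: centre of its underside, z up. Starts upright behind or right of the tray. Standing in the beaker, its cap stays above the rim.
- wide_bottle: Wide clear bottle with a broad dark-blue cap, the widest of the three, loose, about 0.16 kg: body 50 mm in diameter, 98 mm high; the cap is 45 mm in diameter, from 78 mm up. Origin: centre of its underside, z up. Starts upright behind or right of the tray.
- small_bottle: Small slim clear bottle with a light-blue cap as wide as its body, the shortest of the three, loose: 37 mm in diameter, 82 mm high. Origin: centre of its underside, z up. Starts upright behind or right of the tray.
Mind the look-alikes: they are no part of the job. Leave any purple look-alike of the brown_bottle alone.

How it is judged (in metres and radians):
At the end, for the whole second after the job is handed in: Upright, at rest, on the pocket floors, within 15 mm of pocket centre: beaker in the middle, wide bottle at the end by the rack, small bottle at the end by the slide box. Brown bottle on the beaker floor, within 12 mm of its centre. Rack and slide box upright, moved under 15 mm (x of beaker in the frame of tray between -0.015 and 0.015 m and y of beaker in the frame of tray between -0.015 and 0.015 m and z of each of beaker, wide_bottle, small_bottle in the frame of tray below 0.008 m and angle between each of beaker, wide_bottle, small_bottle's own z axis and vertical below 0.12 rad and horizontal distance between brown_bottle and beaker below 0.012 m and z of brown_bottle in the frame of tray below 0.016 m and angle between brown_bottle's own z axis and vertical below 0.2 rad and ((y of rack in the frame of tray above 0 m and x of wide_bottle in the frame of tray between -0.015 and 0.015 m and y of wide_bottle in the frame of tray between 0.121 and 0.151 m and x of small_bottle in the frame of tray between -0.015 and 0.015 m and y of small_bottle in the frame of tray between -0.151 and -0.121 m) or (y of rack in the frame of tray below 0 m and x of wide_bottle in the frame of tray between -0.015 and 0.015 m and y of wide_bottle in the frame of tray between -0.151 and -0.121 m and x of small_bottle in the frame of tray between -0.015 and 0.015 m and y of small_bottle in the frame of tray between 0.121 and 0.151 m)) and distance of each of rack, slide_box from where it was at the start of the episode below 0.015 m and angle between each of rack, slide_box's own z axis and vertical below 0.1 rad and linear speed of each of beaker, brown_bottle, wide_bottle, small_bottle below 0.02 m/s); the robot touches nothing.
It fails at once if the yellow rack or the black slide box is moved by more than 20 mm (distance of any of rack, slide_box from where it was at the start of the episode above 0.02 m).
It also fails if it takes over 102 s, if anything falls off the work surface, if the arm or the gripper's body presses on something with over 40 N, if the wrist force passes 120 N, or if a joint passes its speed limit or range.

## Working session

There is one attempt and no reset: what is moved stays moved. The work goes in short steps, each a Python script; the robot and the scene stay as the last script left them, time stands still between calls to the robot, and variables do not carry over. Pictures are saved under pics/ and viewed, and the job is handed in when it is done.

```bash
ls; mkdir -p pics; python3 - <<'E'
from station import robot, viewer, spotter
import cv2,numpy as np
for n in ["scene","top"]:
    d=viewer.read_camera(n); cv2.imwrite(f"pics/{n}0.png",d["color"][...,::-1])
    E=d["extrinsics"]; print(n,d["fx"],d["cx"],d["cy"],np.round(E,3).tolist())
    for t in ["tray","rack","slide_box","beaker","brown_bottle","wide_bottle","small_bottle"]:
        for r in spotter.find_in(t,n):
            p=np.array(r["at"]); w=E[:3,:3]@p+E[:3,3]
            print(t,round(r["p"],2),w.round(0),(d["fx"]*p[0]/p[2]+d["cx"]).round(),(d["fy"]*p[1]/p[2]+d["cy"]).round())
print(robot.read_time(),robot.read_eef_rot(),robot.read_finger_gap())
E
```

```text
pics
scene 597.4796635630819 316.6749361190329 236.4703175384626 [[0.851, -0.373, 0.37, 173.919], [-0.525, -0.615, 0.587, -483.223], [0.008, -0.694, -0.72, 741.183], [0.0, 0.0, 0.0, 1.0]]
tray 0.81 [497. 134.   7.] 284.0 242.0
tray 0.32 [497. 273.  49.] 245.0 177.0
rack 0.87 [494. 273.  47.] 243.0 178.0
slide_box 0.63 [503. 138.  38.] 285.0 226.0
beaker 0.95 [642. 129.  43.] 358.0 198.0
brown_bottle 0.86 [ 450. -150.   70.] 358.0 358.0
brown_bottle 0.58 [453. -59.  64.] 323.0 311.0
wide_bottle 0.9 [645. 209.  66.] 334.0 162.0
small_bottle 0.65 [503. 139.  36.] 285.0 227.0
small_bottle 0.58 [619. 286.  57.] 300.0 148.0
small_bottle 0.53 [499. 132.   9.] 285.0 241.0
small_bottle 0.18 [643. 207.  66.] 334.0 163.0
top 578.1595806818891 329.6118378439151 245.92110636069083 [[-0.016, -0.983, 0.185, 384.11], [-0.999, 0.022, 0.026, 99.328], [-0.03, -0.185, -0.982, 974.757], [0.0, 0.0, 0.0, 1.0]]
tray 0.8 [506. 212.   4.] 279.0 282.0
rack 0.61 [501. 287.  54.] 229.0 283.0
slide_box 0.67 [507. 155.  28.] 312.0 280.0
beaker 0.95 [662. 121.  24.] 331.0 189.0
brown_bottle 0.77 [ 453. -127.   76.] 493.0 307.0
brown_bottle 0.61 [456. -33.  76.] 432.0 306.0
wide_bottle 0.81 [646. 221. 100.] 266.0 187.0
small_bottle 0.89 [624. 298.  87.] 219.0 204.0
0.8 [-0.59966226 -0.37470647  0.37468436  0.59967647] 0.9975739631632002
```

View pics/scene0.png

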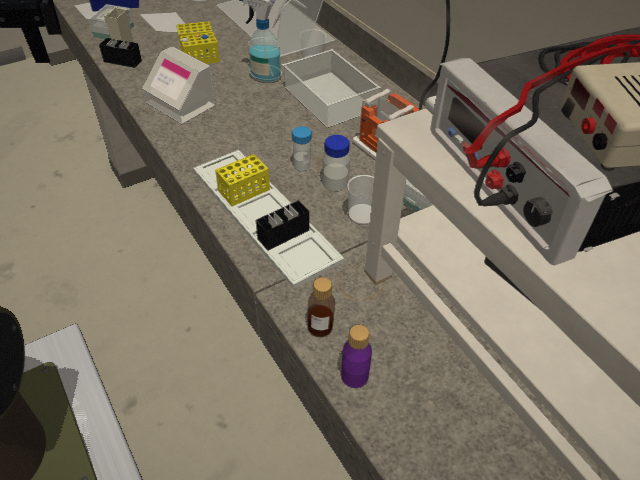

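View pics/top0.png

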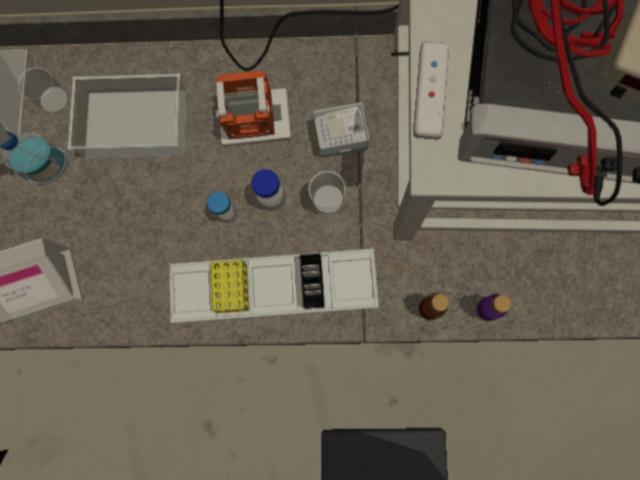

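Both pictures agree. Brown bottle: top (434,306). The purple one at (493,307) is its look-alike and stays. Beaker near the tray: (327,192), with another clear vessel far off at (46,90). Wide bottle: (267,187). Small bottle: (219,204). The rack is at the left (+y) end of the tray. Next I'll measure exactly and confirm with crops.

```bash
cat > h.py <<'E'
import cv2,numpy as np
from station import robot, ik, viewer, ticket, spotter
def cloud(d):
    Z=d["range_z"]; v,u=np.mgrid[:480,:640]
    P=np.stack([(u-d["cx"])/d["fx"]*Z,(v-d["cy"])/d["fy"]*Z,Z],-1)
    W=P@d["extrinsics"][:3,:3].T+d["extrinsics"][:3,3]; W[Z<=0]=np.nan; return W
def onplane(d,u,v,z):
    E=d["extrinsics"]; r=E[:3,:3]@np.array([(u-d["cx"])/d["fx"],(v-d["cy"])/d["fy"],1]); o=E[:3,3]
    return (o+r*(z-o[2])/r[2])[:2]
def proj(d,p):
    E=d["extrinsics"]; c=E[:3,:3].T@(np.array(p,float)-E[:3,3]); return d["fx"]*c[0]/c[2]+d["cx"],d["fy"]*c[1]/c[2]+d["cy"]
E
python3 - <<'E'
from h import *
d=viewer.read_camera("top"); W=cloud(d)
np.savez("top.npz",W=W,**{k:d[k] for k in d})
c=d["color"][...,::-1]
# bottle depth silhouettes: centroid of top points
for t,H in [("beaker",69),("brown_bottle",105),("wide_bottle",98),("small_bottle",82),("rack",52),("slide_box",50)]:
    for r in spotter.silhouettes(t,"top"):
        m=r["region"]; p=W[m]; q=p[np.abs(p[:,2]-H-(4 if t in("rack","slide_box") else 0))<7]
        if len(q)<5: print(t,"few",np.nanpercentile(p[:,2],[5,50,95])); continue
        (x,y),(w,h),a=cv2.minAreaRect(q[:,:2].astype(np.float32))
        print(t,round(r["p"],2),len(q),q.mean(0).round(1),"rect",round(x,1),round(y,1),round(w,1),round(h,1),round(a,1))
# tray
m=(W[...,2]>6)&(W[...,2]<14)&(W[...,0]>420)&(W[...,0]<580)&(W[...,1]>0)&(W[...,1]<440)&(c.min(-1)>150)
q=W[m]; print("tray",len(q),cv2.minAreaRect(q[:,:2].astype(np.float32)))
for t in spotter.silhouettes("tray","top")[:1]:
    k=max(cv2.findContours(t["region"].astype(np.uint8),0,2)[0],key=cv2.contourArea)[:,0]
    g=np.array([onplane(d,u,v,10) for u,v in k],np.float32); print("tray sil",cv2.minAreaRect(g))
# height map
for x in range(800,400,-20): print(x,*["%4d"%(np.nanmax(W[...,2][(abs(W[...,0]-x)<10)&(abs(W[...,1]-y)<10)],initial=-9)) for y in range(380,-160,-20)])
a=cv2.resize(c[165:235,195:365],None,fx=4,fy=4); b=cv2.resize(c[280:335,400:530],None,fx=5.23,fy=5.23)[:, :680]
cv2.imwrite("pics/crop.png",np.vstack([a,b]))
E
```

```text
beaker 0.75 229 [655.9 127.5  68.1] rect 650.7 127.0 60.4 59.6 31.3
brown_bottle 0.91 255 [ 456.  -132.1  103.9] rect 456.5 -132.7 24.7 25.9 70.5
brown_bottle 0.57 244 [459.5 -40.7 104.4] rect 459.9 -40.7 25.3 24.5 88.3
wide_bottle 0.95 591 [655.1 224.1  97.8] rect 655.6 224.4 43.6 42.9 84.0
wide_bottle few [ 1.98237781  6.18562116 12.66529982]
small_bottle 0.63 395 [628.6 301.1  81.9] rect 629.3 301.9 35.0 35.7 0.3
rack 0.79 1096 [498.  290.1  56. ] rect 498.4 290.9 80.1 53.1 3.3
slide_box 0.69 337 [505.2 154.8  51.5] rect 505.2 154.8 85.2 33.9 3.0
tray 1859 ((501.8763732910156, 222.39768981933594), (89.1401596069336, 332.52813720703125), 3.1548755168914795)
tray sil ((501.8018798828125, 223.01803588867188), (101.24580383300781, 348.11834716796875), 3.2285351753234863)
800   61    5    3   11  110  112  110  113  111   19    5    7   53   55   54   54   53    4  285  293  292  293  335  351   -9   -9   -9
780   62    5    6   17  111  112   83  110  109   16    5    4   56   54   54   55   56    4  289  292  293  293  386  367   -9   -9   -9
760   62    5    5   15  109  106   85   
[... 1760 characters left out ...]
    6
500    8   11    8   60   59   59   59   10    7    9   52   56   56   13    9    9   16   10    3    4    3    4    4    5    4    3    4
480   13    9   10   59   60   60   59    9    9    9   13   56   55   14   13   13   13   13    4    6   72  107    3    4    6   73   76
460   15   14   15   57   59   59   60   16   14   14   47   52   54   14   14   14   12   13    4    3  108  108  108    5    4  107  107
440   14   14   15   14   13   11    4    4    4    4    5    4    4    5    4    3    4    4    5    6   77  106   75    4    4  105  108
420    4    4    4    4    5    6    5    4    5    3    4    5    4    5    5    4    4    5    5    3    5    3    4    4    5    5    4
```

View pics/crop.png

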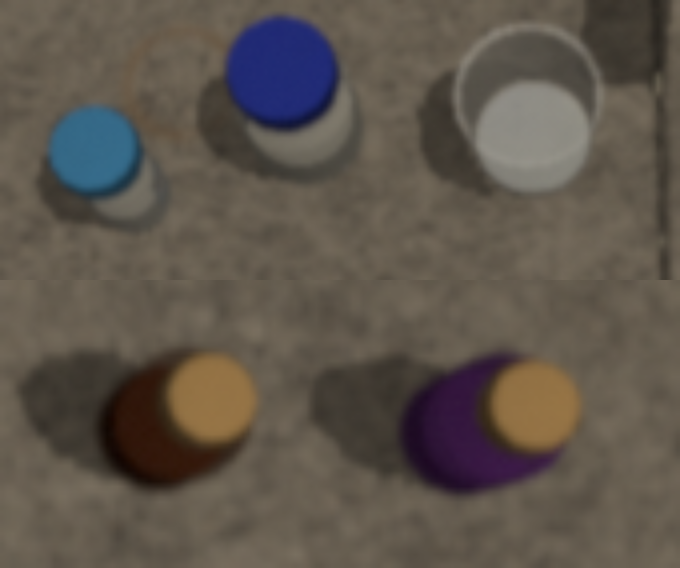

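Each of the four things matches its description in the crop: light-blue cap (wide as its body), dark-blue wide cap, empty beaker, and brown rather than purple bottle. I'll start with the small bottle.

```bash
cat >> h.py <<'E'
from scipy.spatial.transform import Rotation as R
YAW=np.radians(3.2)
T0=np.array([502.,223.])
def pocket(y): return T0+y*np.array([-np.sin(YAW),np.cos(YAW)])
def quat(th):
    c,s=np.cos(th),np.sin(th)
    return R.from_matrix(np.array([[c,s*0,-s],[s,0,c],[0,-1,0]])).as_quat()
def best(xy,z,th):
    q0=np.array(robot.read_qpos()); b=None
    for k in (0,np.pi):
        j=ik([*xy,z],quat(th+k))
        if j is not None and (b is None or abs(np.array(j)-q0).max()<b[0]): b=(abs(np.array(j)-q0).max(),quat(th+k),np.array(j))
    return b
def take(xy,z,th,grip,zup=240):
    b=best(xy,zup,th); print("j",b[2].round(2)); robot.move_pose([*xy,zup],b[1])
    robot.move_l([*xy,z],rate=200,force_limit=8) and print("TOUCH",robot.read_ee_pos())
    robot.grasp(grip); print("gap",robot.read_finger_gap()*95)
    robot.move_l([*xy,zup],rate=200); print("gap up",robot.read_finger_gap()*95,"F",np.round(robot.read_force(),1),"t",robot.read_time())
def put(xy,z,th,zup=240):
    b=best(xy,zup,th); print("j",b[2].round(2)); robot.move_l([*xy,zup],b[1],rate=250)
    robot.move_l([*xy,z+25],rate=200)
    print("touch",robot.move_l([*xy,z],rate=40,force_limit=6),np.round(robot.read_ee_pos(),1))
def release(xy,zup=240):
    robot.let_go(); robot.move_l([*xy,zup],rate=200); print("t",robot.read_time())
def pic(cam,name,crop=None):
    d=viewer.read_camera(cam); c=d["color"][...,::-1]
    cv2.imwrite("pics/"+name,c); return d
E
python3 - <<'E'
from h import *
M=R.from_quat(robot.read_eef_rot()).as_matrix(); print(M.round(2))
take((629.5,301.5),31,np.radians(20),20)
pic("scene","s1.png")
E
```

```text
[[ 0.44  0.   -0.9 ]
 [ 0.9   0.    0.44]
 [ 0.   -1.   -0.  ]]
j [ 0.37  0.21  1.51 -0.    1.42  0.02]
gap 36.39424563288354
gap up 36.44192089148378 F [-0.7 -0.1 -0.6] t 6.1833
```

View pics/s1.png

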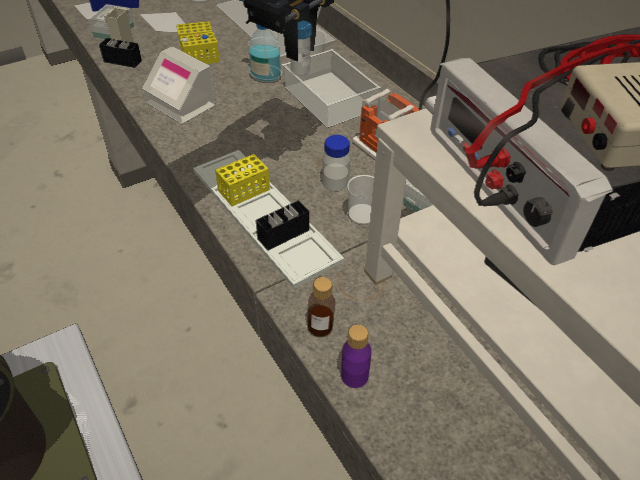

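```bash
python3 - <<'E'
from h import *
p=pocket(-136); print(p)
put(p,35,YAW,zup=190)
release(p,190)
take((655.5,224.3),36,np.radians(45),25)
p=pocket(136); put(p,40,YAW); 
release(p)
pic("top","t2.png"); pic("scene","s2.png")
E
```

```text
[509.59172468  87.21205607]
j [ 0.07 -0.16  1.97 -0.    1.33  0.01]
touch True [508.6  87.1  34.7]
t 10.825
j [ 0.25  0.2   1.52 -0.    1.42 -0.53]
gap 48.14491236453298
gap up 47.6480381342945 F [-0.3  0.7 -2.8] t 14.8167
j [ 0.54  0.02  1.71 -0.    1.4   0.48]
touch True [493.7 358.4  39.9]
t 19.5333
```

View pics/s2.png

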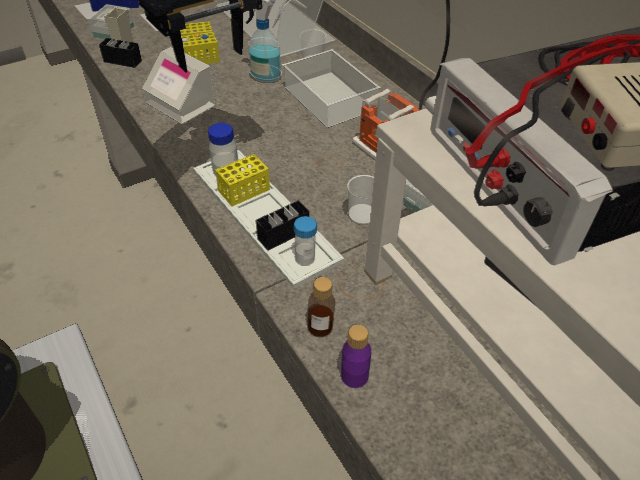

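View pics/t2.png

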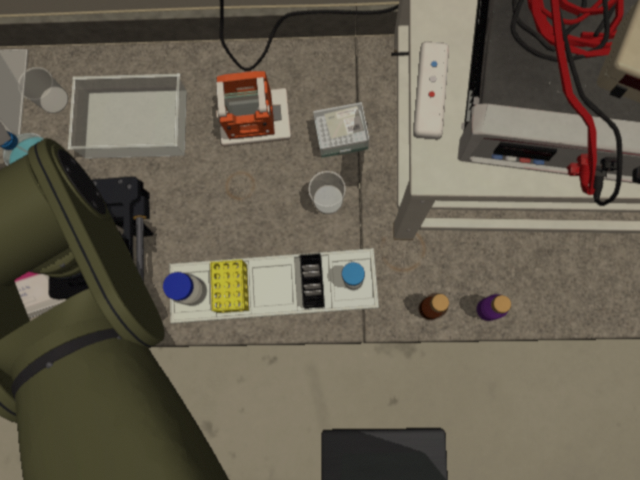

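Both bottles stand in their pockets (top: wide (180,287), small (352,275)); rack and slide box look untouched. Next the beaker.

```bash
python3 - <<'E'
from h import *
robot.move_pose([560,300,200],best((560,300),200,np.radians(35))[1])
take((650.7,127),26,np.radians(35),10,zup=170)
pic("scene","s3.png")
robot.move_l([560,200,170],rate=250)
p=pocket(0); put(p,30,YAW,zup=170)
pic("scene","s3b.png")
release(p,200)
E
python3 -c "
import cv2,numpy as np
cv2.imwrite('pics/s3c.png',np.hstack([cv2.resize(cv2.imread('pics/'+n)[100:320,180:460],None,fx=1.42,fy=1.42) for n in('s3.png','s3b.png')]))"
```

```text
j [ 0.11  0.18  1.66  0.    1.3  -0.5 ]
gap 59.54042868217617
gap up 59.34368834410868 F [-0.7 -0.4 -0.8] t 23.55
j [ 0.32 -0.07  1.92 -0.    1.29  0.26]
touch True [500.9 222.8  29.8]
t 28.1083
```

View pics/s3c.png

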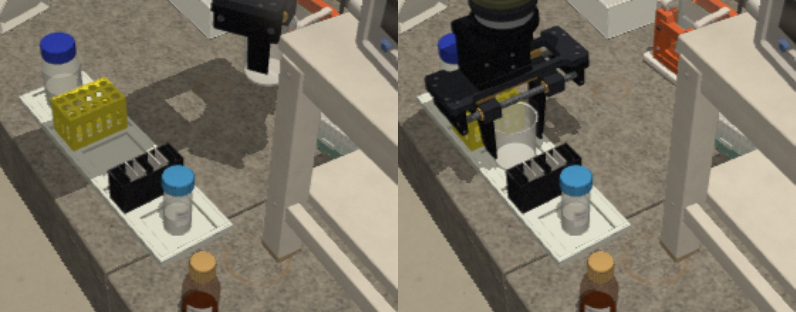

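```bash
python3 - <<'E'
from h import *
b=best((400,-60),220,np.radians(45)); robot.move_l([400,80,220],rate=250); robot.move_l([400,-60,220],b[1],rate=250)
d=pic("top","t4.png"); W=cloud(d)
for t,H in [("beaker",73),("wide_bottle",102),("small_bottle",86),("rack",56),("slide_box",54),("brown_bottle",105)]:
    for r in spotter.silhouettes(t,"top")[:2]:
        q=W[r["region"]]; q=q[np.abs(q[:,2]-H)<7]
        if len(q)<5: continue
        (x,y),(w,h),a=cv2.minAreaRect(q[:,:2].astype(np.float32))
        print(t,round(r["p"],2),len(q),q[:,2].mean().round(1),"rect",round(x,1),round(y,1),round(w,1),round(h,1),round(a,1))
print([pocket(k).round(1) for k in (136,0,-136)])
E
```

```text
beaker 0.75 9 72.4 rect 516.7 182.0 51.4 143.0 14.4
beaker 0.71 223 72.4 rect 500.7 223.5 60.5 58.9 62.7
small_bottle 0.9 421 86.0 rect 509.3 87.9 34.6 35.6 43.1
rack 0.7 1104 55.9 rect 498.6 290.8 80.1 52.9 3.1
slide_box 0.61 355 51.2 rect 505.2 154.9 85.2 34.0 3.1
[array([494.4, 358.8]), array([502., 223.]), array([509.6,  87.2])]
```

View pics/t4.png

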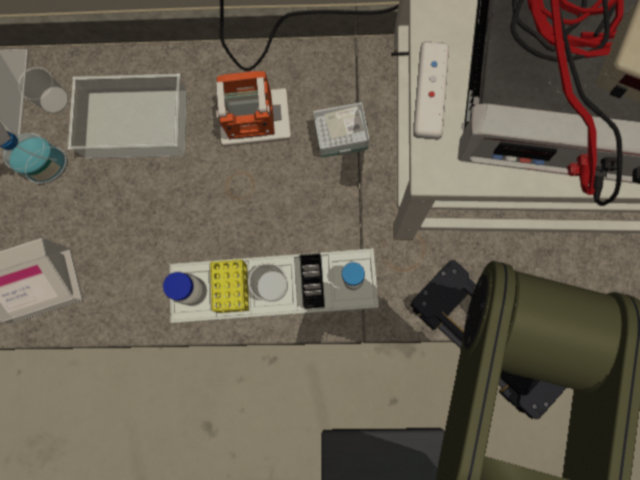

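Beaker centred at (500.7, 223.5) with its rim at the expected height; rack and box haven't moved. Next the brown bottle, gripped by its cap.

```bash
python3 - <<'E'
from h import *
take((459.9,-40.7),86.5,np.radians(45),30,zup=220)
pic("scene","s5.png")
robot.move_l([440,60,230],rate=250)
b=best((500.9,223.4),230,YAW); robot.move_l([500.9,223.4,230],b[1],rate=250)
robot.move_l([500.9,223.4,175],rate=200)
pic("scene","s5b.png")
E
python3 -c "
import cv2,numpy as np
cv2.imwrite('pics/s5c.png',np.hstack([cv2.resize(cv2.imread('pics/'+n)[60:360,180:460],None,fx=1.42,fy=1.42) for n in('s5.png','s5b.png')]))"
```

```text
j [-0.2  -0.31  2.05 -0.    1.41 -0.99]
gap 26.846688450475664
gap up 26.58573961142076 F [-0.2  0.5 -2.6] t 33.4
```

View pics/s5c.png

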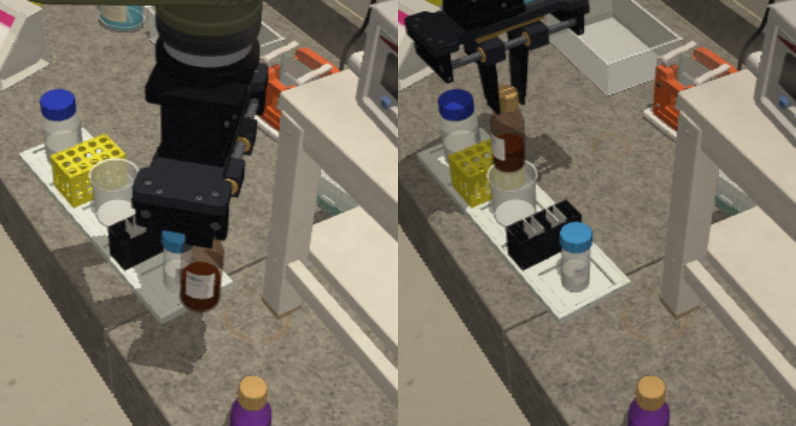

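The bottle hangs upright above the beaker at about (510,160) in the right half. Lowering it now.

```bash
python3 - <<'E'
from h import *
p=[500.9,223.4]
print(robot.move_l([*p,115],rate=80,force_limit=6),robot.read_ee_pos())
print(robot.move_l([*p,93.5],rate=40,force_limit=5),robot.read_ee_pos(),np.round(robot.read_force(),1))
pic("scene","s6.png")
E
python3 -c "
import cv2
cv2.imwrite('pics/s6c.png',cv2.resize(cv2.imread('pics/s6.png')[60:360,180:460],None,fx=2,fy=2))"
```

```text
False [501.31037055 223.55241505 115.4742422 ]
True [499.92050712 223.14169696  92.9662869 ] [-0.5 -0.1  4.8]
```

View pics/s6c.png

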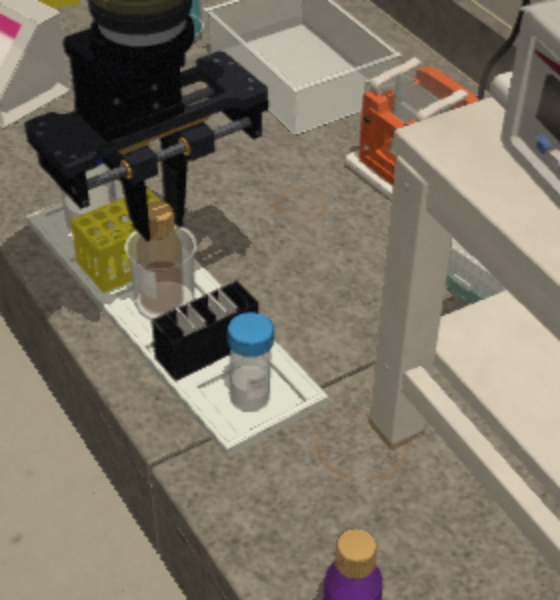

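Contact came at the expected height, so the bottle is on the beaker floor. I'll release, clear away and check.

```bash
python3 - <<'E'
from h import *
release((499.9,223.1),240)
robot.move_l([330,-120,240],rate=250); robot.wait(0.5)
pic("scene","s7.png"); d=pic("top","t7.png"); W=cloud(d)
for t,H in [("beaker",73),("brown_bottle",112),("wide_bottle",102),("small_bottle",86),("rack",56),("slide_box",54)]:
    for r in spotter.silhouettes(t,"top")[:2]:
        q=W[r["region"]]; q=q[np.abs(q[:,2]-H)<5]
        if len(q)<5: continue
        (x,y),(w,h),a=cv2.minAreaRect(q[:,:2].astype(np.float32))
        print(t,round(r["p"],2),len(q),q[:,2].mean().round(1),"rect",round(x,1),round(y,1),round(w,1),round(h,1))
b=d["color"].astype(int)
m=(b[...,2]>b[...,0]+50)&(abs(W[...,2]-102)<5)&(W[...,1]>320)&(W[...,1]<400)&(W[...,0]<540)
print("wide cap",m.sum(),cv2.minAreaRect(W[m][:,:2].astype(np.float32)))
m=(abs(W[...,2]-112)<4)&(abs(W[...,1]-223)<30)&(abs(W[...,0]-502)<30)
print("brown cap",m.sum(),cv2.minAreaRect(W[m][:,:2].astype(np.float32)),W[m][:,2].mean())
a=[cv2.resize(cv2.imread('pics/s7.png')[100:300,180:400],(560,510)),cv2.resize(cv2.imread('pics/t7.png')[240:330,160:390],None,fx=1,fy=1)]
cv2.imwrite("pics/s7c.png",a[0]); cv2.imwrite("pics/t7c.png",cv2.resize(a[1],None,fx=3,fy=3))
E
```

```text
t 39.1
beaker 0.91 200 72.8 rect 501.6 223.0 60.4 58.3
brown_bottle 0.7 12 107.5 rect 456.9 -131.3 21.6 13.8
brown_bottle 0.6 233 111.4 rect 498.9 223.4 25.5 24.7
wide_bottle 0.87 650 101.9 rect 493.9 358.0 43.2 42.6
small_bottle 0.72 410 86.0 rect 508.7 87.6 34.2 34.7
rack 0.87 1029 56.0 rect 498.5 290.3 79.9 52.0
slide_box 0.95 294 51.9 rect 505.0 154.8 84.7 34.0
wide cap 596 ((492.3980712890625, 357.50506591796875), (42.04093933105469, 40.215267181396484), 70.81626892089844)
brown cap 230 ((498.89080810546875, 223.35800170898438), (25.48853874206543, 24.713764190673828), 86.18270111083984) 111.41866505427318
```

View pics/s7c.png

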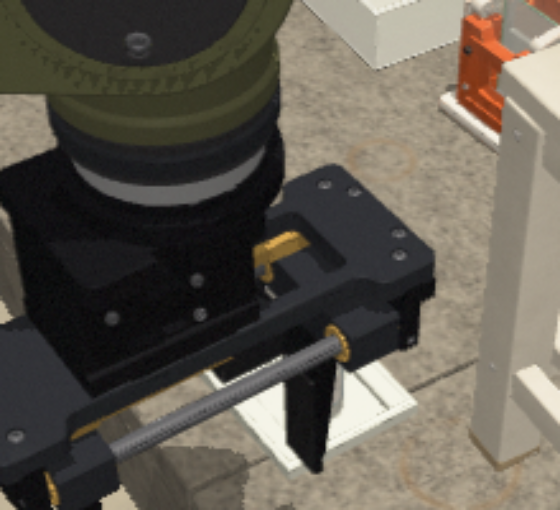

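View pics/t7c.png

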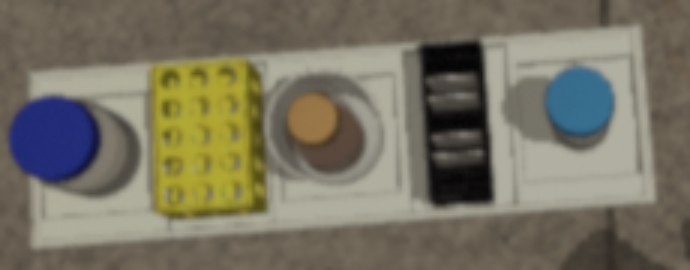

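All five are in place: heights are as expected, offsets are under 3 mm, and the arm is clear. The arm blocks the scene view here, but the top view shows everything.

```bash
python3 - <<'E'
from station import robot,ticket
print(robot.read_joint_vel(),robot.read_force()); ticket.job_done(); print(robot.read_time())
E
```

```text
[ 0.00074809 -0.00037028  0.00033121  0.00091278  0.00196023  0.00269668] [-0.21119839 -0.07345214 -0.09235364]
the job is handed in; nothing more can be done
the job is handed in; nothing more can be done
```

The tray is set out and the job was handed in at about 42 s of the 102 s allowed. It gave no verdict.

- **What I did:** The small bottle stands in the end pocket by the slide box, and the wide bottle in the end pocket by the rack. The beaker is in the middle pocket with the brown bottle upright inside it, placed by its cap. I left the purple look-alike alone.
- **Last checks (top camera):**
  - The beaker, wide bottle and small bottle are each about 1 mm from their pocket centres, with their tops at pocket-floor height.
  - The brown bottle is about 3 mm off the beaker's centre, with its cap top at 111.4 mm against an expected 112 mm.
  - The rack and slide box are within 1 mm of where they started.
- **Disagreements:** A cruder colour check put the wide cap 2 mm off, still well within tolerance. In the last scene picture the arm hid most of the tray, so the final check rests on the top camera alone.

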